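# Hold a press mould in the corner of the filling board

## Robot

A 7-joint arm with a two-finger parallel gripper is mounted at the origin on a cart in front of the work surface, level with it; the furniture and walls round the work are solid. World frame = base frame: x ahead of the robot, y to its left, z up, the work surface at z = 0. Lengths are in m, angles in rad, forces in N, time in s.
With the tool pointing down it reaches from about 0.425 to 0.925 m from the base axis. Payload 6.8 kg.
Tool frame: the origin (TCP) lies at the very end of the fingers, on their centre line; the grasp point (between the pads) lies 19 mm behind it; z points along the fingers, y is the line along which they close (so a half turn about z gives the same grasp; the last joint's range is limited). The gripper opens to 85 mm and grips with 20 to 120 N. Pads are 22 mm wide; open, the fingers measure 114 mm over their backs; the gripper's body (76 mm by 85 mm) begins 54 mm behind the grasp point. The pads swing forward as they close: fully open they stand 13 mm farther back than shut.
Start: joints at [-1.456, 0.477, 0.022, 1.555, -0.011, 1.109, -0.083], TCP at [0.149, 0.658, 0.231] pointing down, gripper open.
Joint ranges: [-2.96, 2.96], [-0.34, 2.1], [-1.41, 1.46], [0.24, 2.44], [-1.37, 4.51], [0.17, 1.92], [-2.96, 2.96]. Speed limits (rad/s): [2.39, 2.39, 3.14, 3.14, 3.14, 3.14, 3.14].

## Interface

Orientations are given as a unit quaternion [w, x, y, z].
In Python, from station import bot gives the robot as it stands.
- The arm moves only by the tool jog_arm, never from a script. Its argument "motion" is a list of rows, each a list of 7 numbers: the turn, a rotation vector about the tool's x, y, z in rad, then the shift along the tool's x, y, z in mm, then the finger opening in mm, from 0 to 85.4. A call has 1 to 10 rows; each row is the pose to reach, as a shift and turn from the pose commanded when the call began, along the tool's axes at that moment; what a row does not reach only later rows make up. A row lasts 1/8 s, in which the tool goes at most 62.5 mm and 10.7 degrees, less where a joint would pass 70% of its speed; a pose out of reach is approached as far as the arm can. A call with a gripper value outside its range is refused whole. The fingers move at their own pace and stop on an object; "grip_force" is the grip in N (left out, the last holds). Time passes only in rows, so rows that repeat a pose let the fingers close. It gives the time, the measured TCP pose, the force, the opening and the grip force at its end, in the units of the state.
- bot.get_obs(): the state, without advancing time (a new reading comes with each control period).
- bot.read_camera(name): name is "scene" or "side" or "wrist"; returns a dict with "pixels" (400x640x3 uint8, red, green, blue), "camera_matrix" (3x3 intrinsics, pixels), "distortion" ([k1, k2, p1, p2, k3] as OpenCV has them; the pictures are not rectified), "T" (4x4, takes a point from camera to world coordinates); the wrist camera has in their place "tool_from_camera" (4x4, takes a point from camera to tool coordinates, whose origin is the TCP and whose axes are the flange's). Camera axes: x right, y down, z forward; pixel columns grow to the right and rows downward; lengths in m; the calibration is good to about 2 mm. A picture is of the moment at which its call begins: read the wrist's pose just before it. There is no depth.
- bot.hand_in(): hands the job in; it is judged then, once.
Trained networks look in a picture, given as the dict that the camera call returned (one of the last four; its "shot" number tells which), for a name from the list of things; names that differ only in an ending like _2 or _b are one class to them, and where a whole thing is asked for, a point or a joint stands for the part that bears it (a point fixed in the world has none). Each returns a list of dicts, best first, with "score" (0 to 1); they miss things now and then, are a little off and sometimes report something else, mostly with a low value. They report only what shows in the picture. A call takes as long as a camera call. They do not tell look-alikes from the thing itself.
- bot.spot_in(thing, picture): "xy" ([column, row] in pixels, amid what is visible of it).
- bot.tip_of(thing, picture): "xy" ([column, row] in pixels: a listed point, or the origin of a listed thing).
The state is a dict: "t": time; "q": joint angles; "joint_vel": joint speeds; "joint_torque": joint torques, N m; "eef_pos": TCP position; "tool_rot": TCP orientation; "contact_force": force on the tool from outside, world axes, zero at the start; "torque": the same for the moment, N m; "gripper_width": opening from 0.0 (shut) to 1.0 (fully open); "grasp_force": force on a finger pad.
Only numpy, scipy, OpenCV 4.12 (cv2) and the standard library are available. Lean on these libraries where they do the work, as an engineer would, in place of code of your own. Each camera call takes 0.05 s, during which the arm holds its last target. There are 200 camera calls.

## Task

I want to pack dough into the wooden mould with three round hollows, so it has to be held still in the corner of the filling board, where the two steel fences meet. First take away the wooden stamp that was left standing on the board and stand it upright on the bare table beside the board; then lay the three-hollow mould flat on the board, hollows up, with its long side against the far fence and one end against the left fence, touching both fences at once, and finish with the gripper still holding it pressed into that corner. Leave the mould with the single slot and the other things where they are.

Things in the scene. Friction and masses are not known exactly. Their poses are not given: they have to be found in the camera images.
- mould_center (a point): the wooden press mould to be held: a block 50 (its x) x 110 (its y) x 48 mm high, 0.2 kg give or take, with a row of three round hollows 28 mm wide in its top, standing on the table with the hollows up. Its point is its centre, half-way up; its z axis points up. It is the same turned half round.
- slot_mould_center (a point): the other mould, to be left alone: same block, same size and wood, but with one long slot in its top. Its point is its centre, half-way up; its z axis points up. The two moulds stand on the table on either side of the board; which is on which side changes.
- stamp_center (a point): the wooden cake stamp left standing upright on the filling board, where the mould must go: square foot 36 x 36 mm, round handle above it, 74 mm high in all, 0.06 kg. The handle, from 21 mm above its underside up to the top, grips as 18 to 24 mm thick. Its point is its centre, half-way up; its z axis points up.
- board: the filling board, wood, fixed to the table: 190 (x) x 220 (y) mm, its top 40 mm above the table. Origin at the centre of its underside on the table; x points to the side away from the robot, y to the left (give or take its yaw), z up. Two steel fences stand 11 mm above the board's top and meet at its far left corner; the near and right sides are open. The waxed board and the fences are slippery (friction about 0.25), so a mould slides on it easily.
- far_fence: steel fence along the far side of the board, 12 mm thick, 196 mm long; fixed. Its frame is the board's frame; the face that the mould's long side must touch is the plane x = 80 mm, z from 40 to 51 mm.
- left_fence: steel fence along the left side of the board, 12 mm thick, 142 mm long; fixed. Its frame is the board's frame; the face that the mould's end must touch is the plane y = 95 mm, z from 40 to 51 mm. A mould in the corner has its centre at x = 55, y = 40, z = 64 mm in the board's frame.
- jar: bystander: small glass jar, 59 mm wide, 64 mm high, on the table behind the board; origin at the centre of its underside. Apart from the things listed, the table is bare from 0.38 to 0.70 m ahead of the robot and 0.38 m to either side; the flour lying about there is no obstacle.
There are look-alikes about, which are no part of the job. What is shaped like the part that bears stamp_center but blue is not meant.

How it is judged:
By the outcome, as a careful person would: the job done as asked, in the order asked, and still so for the second after the job is handed in, while the arm keeps its last pose, push and grip.
It also fails if it takes over 67 s, if anything falls off the work surface, if the arm or the gripper's body presses on something with over 40 N, if the wrist force passes 120 N, or if a joint passes its speed limit or range.

## Working session

There is one attempt and no reset: what is moved stays moved. The work goes in short steps, Python scripts to look and compute and a tool call to move; the robot and the scene stay as the last step left them, time stands still between calls to the robot, and variables do not carry over. Pictures are saved under pics/ and viewed, at most 10 in all, crops included, and the job is handed in when it is done.

Besides the shell and the picture viewer there is one more tool, called after "Emit:" as name(argument=value, ...) on one line, values as JSON. jog_arm: Moves the arm, as the interface text tells. Its arguments: {"type":"object","properties":{"motion":{"type":"array"},"grip_force":{"type":"number"}},"required":["motion"]}

```bash
mkdir -p pics; cat > h.py <<'E'
import numpy as np,cv2,json
from station import bot
from scipy.spatial.transform import Rotation as R
def rot(o):
    q=o['tool_rot']; return R.from_quat([q[1],q[2],q[3],q[0]])
def cam(name):
    o=bot.get_obs(); p=bot.read_camera(name)
    if name=='wrist':
        W=np.eye(4); W[:3,:3]=rot(o).as_matrix(); W[:3,3]=o['eef_pos']; T=W@np.array(p['tool_from_camera'])
    else: T=np.array(p['T'])
    p['W']=T; return p
def ray(p,xy):
    u=cv2.undistortPoints(np.array([[xy]],float),np.array(p['camera_matrix']),np.array(p['distortion']))[0,0]
    d=p['W'][:3,:3]@np.array([u[0],u[1],1]); return p['W'][:3,3],d/np.linalg.norm(d)
def atz(p,xy,z):
    c,d=ray(p,xy); return c+d*(z-c[2])/d[2]
def tri(rs):
    A=np.zeros((3,3));b=np.zeros(3)
    for c,d in rs:
        P=np.eye(3)-np.outer(d,d);A+=P;b+=P@c
    x=np.linalg.solve(A,b); return x,[np.linalg.norm((np.eye(3)-np.outer(d,d))@(x-c))*1e3 for c,d in rs]
def proj(p,X):
    M=np.linalg.inv(p['W']); 
    return cv2.projectPoints(np.atleast_2d(X).astype(float),cv2.Rodrigues(M[:3,:3])[0],M[:3,3],np.array(p['camera_matrix']),np.array(p['distortion']))[0][:,0]
def save(p,n): cv2.imwrite('pics/'+n,p['pixels'][:,:,::-1])
E
python3 - <<'E'
from h import *
np.set_printoptions(precision=4,suppress=True)
P={n:cam(n) for n in('scene','side')}
for n in P: save(P[n],n+'0.png'); print(n,P[n]['W'][:3,3])
for t in ['mould_center','slot_mould_center','stamp_center','board','jar']:
    for n in P:
        for d in bot.tip_of(t,P[n])[:3]: print(t,n,np.round(d['xy'],1),round(d['score'],2),atz(P[n],d['xy'],{'b':0,'j':0}.get(t[0],.024 if 'mould' in t else .077)))
print(bot.get_obs())
cv2.imwrite('pics/both.png',np.vstack([cv2.resize(P[n]['pixels'][:,:,::-1],(480,300)) for n in P]))
E
```

```text
scene [0.0446 0.6316 0.4646]
side [ 0.2452 -0.8625  0.8217]
mould_center scene [399. 198.] 0.76 [ 0.4961 -0.3215  0.024 ]
mould_center side [341.7 301.5] 0.64 [ 0.4937 -0.3072  0.024 ]
slot_mould_center scene [222.9 299.1] 0.58 [0.5145 0.3197 0.024 ]
slot_mould_center side [278.9 161.7] 0.88 [0.5195 0.3079 0.024 ]
stamp_center scene [382.7 251.2] 0.97 [0.3378 0.0574 0.077 ]
stamp_center scene [316.9 207.5] 0.77 [ 0.5673 -0.0144  0.077 ]
stamp_center scene [315.6 192. ] 0.43 [ 0.6337 -0.0895  0.077 ]
stamp_center side [256.8 226.7] 0.82 [ 0.3623 -0.0426  0.077 ]
stamp_center side [332.2 207.4] 0.74 [ 0.5755 -0.0418  0.077 ]
stamp_center side [388.8 235.2] 0.6 [ 0.6689 -0.1965  0.077 ]
board scene [344.5 228.2] 0.95 [ 0.533 -0.091  0.   ]
board side [324.1 242.6] 0.89 [ 0.5329 -0.089   0.    ]
jar scene [267.2 217.9] 0.79 [0.7312 0.0032 0.    ]
jar side [375.1 204.1] 0.59 [ 0.7377  0.0097 -0.    ]
{'t': 0.6, 'q': array([-1.4561,  0.477 ,  0.0224,  1.5554, -0.0115,  1.1093, -0.0831]), 'joint_vel': array([ 0.    , -0.0006, -0.001 ,  0.0001, -0.0007, -0.0002, -0.0008]), 'joint_torque': array([ -0.0007, -59.6002,   1.6057, -28.1424,   0.0126,   0.0017,
        -0.    ]), 'eef_pos': array([0.1491, 0.6583, 0.2313]), 'tool_rot': array([-0.    ,  0.1112,  0.9938,  0.    ]), 'contact_force': array([-0.0013, -0.0367, -1.3523]), 'torque': array([-0.0249, -0.0367, -0.0447]), 'grasp_force': 0.0, 'gripper_width': 1.0030945731191256}
```

View pics/scene0.png

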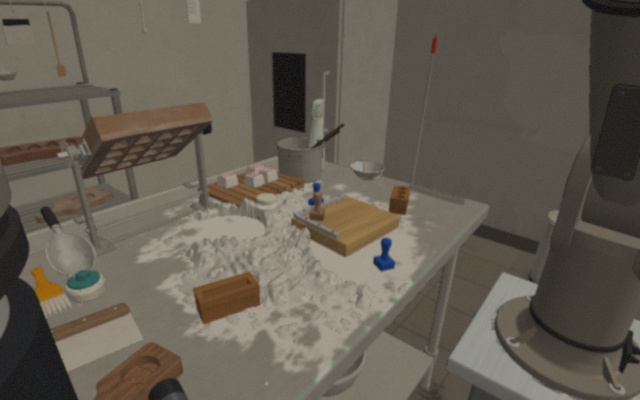

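View pics/side0.png

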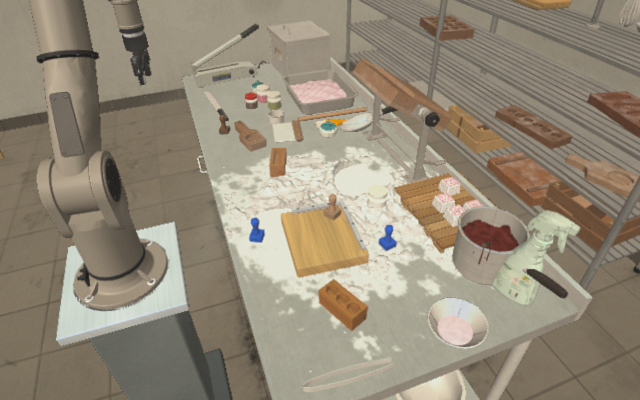

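Scene view: the wooden stamp stands on the board at (317,207), and blue look-alikes are at (384,255) and behind it at (315,193). In the side view, the wooden stamp is at (332,207), the blue ones are at (257,230) and (388,237), the three-hollow mould is at (342,303) and the slot mould at (279,162). The stamp meant is the wooden one on the board. I'll confirm both picks in a crop.

```bash
python3 - <<'E'
import cv2
a=cv2.imread('pics/side0.png')[140:335,240:410]
cv2.imwrite('pics/crop.png',cv2.resize(a,None,fx=3,fy=3,interpolation=cv2.INTER_CUBIC))
E
python3 - <<'E'
from h import *
np.set_printoptions(precision=4,suppress=True)
A=cam('scene');B=cam('side')
for t,a,b in [('stamp',(316.9,207.5),(332.2,207.4)),('mould',(399,198),(341.7,301.5)),('slot',(222.9,299.1),(278.9,161.7)),('board',(344.5,228.2),(324.1,242.6)),('jar',(267.2,217.9),(375.1,204.1)),('blueN',(382.7,251.2),(256.8,226.7)),('blueF',(315.6,192),(388.8,235.2))]:
    print(t,*tri([ray(A,a),ray(B,b)]))
E
```

```text
stamp [ 0.5801 -0.0306  0.0671] [np.float64(0.28099018682118854), np.float64(0.28099018682127985)]
mould [ 0.4916 -0.311   0.0291] [np.float64(0.5249631303449052), np.float64(0.5249631303448974)]
slot [0.521  0.3157 0.0184] [np.float64(0.37430929030648824), np.float64(0.37430929030642895)]
board [ 0.5324 -0.0899  0.0008] [np.float64(0.20749738366105075), np.float64(0.20749738366108567)]
jar [0.7329 0.0043 0.0023] [np.float64(3.051542951400088), np.float64(3.0515429513998678)]
blueN [ 0.3678 -0.0003  0.0382] [np.float64(0.6048056014875065), np.float64(0.6048056014874159)]
blueF [ 0.6917 -0.1612  0.0381] [np.float64(0.6544974406177205), np.float64(0.6544974406178852)]
```

View pics/crop.png

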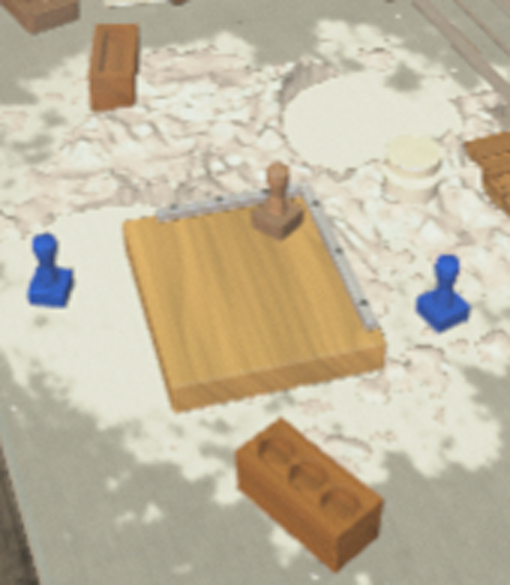

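The crop confirms it. The wooden stamp stands on the board near the corner, the two similar stamps beside the board are blue, and the right-hand mould has the three round hollows. Next I get yaw estimates and the first move.

```bash
cat >> h.py <<'E'
def go(x,y,z,yaw=None,frm=None):
    "yaw deg = world direction of tool y (mod 180). prints tool turn and shift mm"
    o=bot.get_obs(); r=rot(o); p=np.array(o['eef_pos']) if frm is None else np.array(frm[:3])
    M=r.as_matrix(); 
    if yaw is None: tv=np.zeros(3)
    else:
        best=None
        for k in(0,180):
            a=np.radians(yaw+k); ty=np.array([np.cos(a),np.sin(a),0]); tz=np.array([0,0,-1.]); tx=np.cross(ty,tz)
            v=(r.inv()*R.from_matrix(np.c_[tx,ty,tz])).as_rotvec()
            if best is None or np.linalg.norm(v)<np.linalg.norm(best): best=v
        tv=best
    print('turn',np.round(tv,3),'shift',np.round(M.T@(np.array([x,y,z])-p)*1e3,1),'q7',round(o['q'][6],2))
def yawof(a,b): return np.degrees(np.arctan2(*(b-a)[[1,0]]))
E
python3 - <<'E'
from h import *
np.set_printoptions(precision=4,suppress=True)
B=cam('side')
f=lambda u,v,z:atz(B,(240+u/3,140+v/3),z)
nl,nr,fr=f(124,222,.04),f(178,388,.04),f(385,345,.04)
print(nl,nr,fr,yawof(nr,nl)-90,yawof(nr,fr))
m=[f(*c,.048) for c in[(237,465),(283,420),(383,497),(337,545)]]
print(m,np.mean(m,0),yawof(m[1],m[2]),yawof(m[0],m[3]))
go(.50,-.05,.30,90)
print(cam('wrist')['tool_from_camera'])
E
```

```text
[0.4463 0.0248 0.04  ] [ 0.429  -0.1913  0.04  ] [ 0.6078 -0.209   0.04  ] -4.585417201139535 -5.638031011982841
[array([ 0.4448, -0.2883,  0.048 ]), array([ 0.4941, -0.2599,  0.048 ]), array([ 0.5359, -0.3553,  0.048 ]), array([ 0.487 , -0.3815,  0.048 ])] [ 0.4905 -0.3213  0.048 ] -66.35367727853586 -65.62197175122559
turn [ 0.    -0.    -0.223] shift [-498.7 -613.3  -68.8] q7 -0.08
[[ 0.001  -0.9645 -0.264   0.0661]
 [ 1.      0.0008  0.0007 -0.0004]
 [-0.0004 -0.264   0.9645 -0.1424]
 [ 0.      0.      0.      1.    ]]
```

Emit:
jog_arm(motion=[[0,0,-0.02,0,0,-60,85],[0,0,-0.22,-500,-613,-69,85],[0,0,-0.22,-500,-613,-69,85],[0,0,-0.22,-500,-613,-69,85],[0,0,-0.22,-500,-613,-69,85],[0,0,-0.22,-500,-613,-69,85],[0,0,-0.22,-500,-613,-69,85],[0,0,-0.22,-500,-613,-69,85],[0,0,-0.22,-500,-613,-69,85],[0,0,-0.22,-500,-613,-69,85]])

```text
t: 2.05
eef_pos: [0.4002, 0.1528, 0.2982]
tool_rot: [0.001, 0.001, 1.0, 0.001]
contact_force: [2.0, 0.7, 0.3]
gripper_width: 0.995
grasp_force: 0.0
```

```bash
python3 - <<'E'
from h import *
o=bot.get_obs();print(o['eef_pos'],o['q'],o['t']);go(.50,-.05,.30,90)
E
```

```text
[0.40024983 0.15279166 0.29818826] [-0.84986924 -0.02631814  0.33696462  2.0402024   0.00911159  1.12476326
  1.05114175] 2.05
turn [ 0.001  0.001 -0.003] shift [-100.3 -202.5   -1.9] q7 1.05
```

Emit:
jog_arm(motion=[[0,0,0,-100,-202,-2,85],[0,0,0,-100,-202,-2,85],[0,0,0,-100,-202,-2,85],[0,0,0,-100,-202,-2,85],[0,0,0,-100,-202,-2,85],[0,0,0,-100,-202,-2,85]])

```text
t: 2.8
eef_pos: [0.4987, -0.0468, 0.2996]
tool_rot: [-0.0, 0.001, 1.0, 0.0]
contact_force: [-0.7, 0.2, -0.4]
gripper_width: 0.995
grasp_force: 0.0
```

```bash
python3 - <<'E'
from h import *
np.set_printoptions(precision=4,suppress=True)
o=bot.get_obs();print(o['eef_pos'],o['q'],o['t'],np.abs(o['joint_vel']).max())
p=cam('wrist');save(p,'w1.png')
import pickle;pickle.dump({k:p[k] for k in('W','camera_matrix','distortion','pixels')},open('w1.pkl','wb'))
for t in ['mould_center','stamp_center','board','jar']:
    for d in bot.tip_of(t,p)[:3]: print(t,np.round(d['xy'],1),round(d['score'],2),atz(p,d['xy'],{'b':0,'j':0}.get(t[0],.024 if 'mould' in t else .077)))
E
```

```text
[ 0.4987 -0.0468  0.2996] [-0.5724  0.1234  0.6034  1.9081 -0.0777  1.1334  1.629 ] 2.8 0.016949470209728097
mould_center [ 94.3 150.8] 0.89 [ 0.4924 -0.3137  0.024 ]
mould_center [606.5 167.8] 0.35 [0.5135 0.3098 0.024 ]
stamp_center [232.8 303.9] 0.87 [ 0.6651 -0.1454  0.077 ]
stamp_center [360.9  33.8] 0.74 [ 0.3735 -0.0047  0.077 ]
stamp_center [332.2 235.2] 0.61 [ 0.579  -0.0301  0.077 ]
board [284.2 173. ] 0.88 [ 0.5253 -0.0883  0.    ]
board [330.4 234.8] 0.3 [ 0.6093 -0.0289  0.    ]
```

View pics/w1.png

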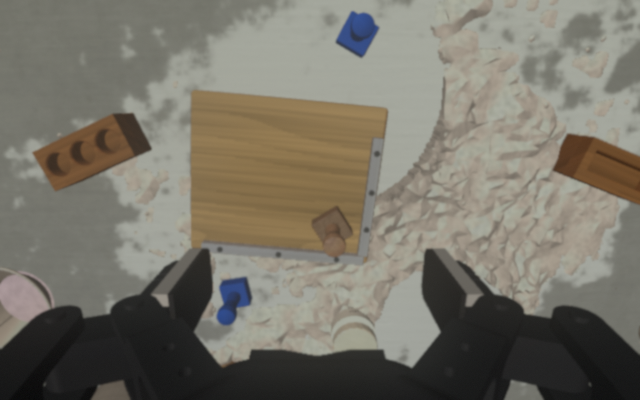

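Wrist view: the mould is at (94,151), the wooden stamp foot at (332,225) with its handle top near (334,245), and the fence corner near (360,257). The blue stamps are at (360,33) and (232,300). Next I triangulate and fit the board edges.

```bash
sed -i 's/for k in(0,180)/for k in((0,180) if mod else (0,))/; s/frm=None):/frm=None,mod=True):/' h.py
python3 - <<'E'
from h import *
import pickle
np.set_printoptions(precision=4,suppress=True)
p=pickle.load(open('w1.pkl','rb'));A=cam('scene');B=cam('side')
for t,a,b,c in [('stamp',(316.9,207.5),(332.2,207.4),(332.2,235.2)),('mould',(399,198),(341.7,301.5),(94.3,150.8)),('board',(344.5,228.2),(324.1,242.6),(284.2,173))]:
    print(t,*tri([ray(A,a),ray(B,b),ray(p,c)]))
g=cv2.cvtColor(p['pixels'],cv2.COLOR_RGB2GRAY)
for l in cv2.createLineSegmentDetector().detect(g)[0][:,0]:
    a,b=l[:2],l[2:]
    if np.hypot(*(a-b))>32 and max(l[1],l[3])<275 and max(l[0],l[2])<400:
        z=.048 if max(l[0],l[2])<170 else .045
        X,Y=atz(p,a,z),atz(p,b,z);print(np.round(l,1),X[:2],Y[:2],round(yawof(X,Y),1))
go(.580,-.0305,.16,100)
E
```

```text
stamp [ 0.581  -0.0303  0.0673] [np.float64(0.7196609989979316), np.float64(1.1610458699525774), np.float64(1.7881869579242846)]
mould [ 0.4917 -0.3108  0.029 ] [np.float64(0.5568145552999987), np.float64(0.526703427134994), np.float64(0.18620530265233529)]
board [ 0.5297 -0.0888  0.0008] [np.float64(1.7815670881852623), np.float64(3.036730162593868), np.float64(4.497141068266642)]
[149.1 150.   84.5 179.6] [ 0.4885 -0.235 ] [ 0.5222 -0.3157] -67.3
[132.8 112.7 150.8 147.4] [ 0.4474 -0.2483] [ 0.4856 -0.2327] 22.2
[334.5  41.3 351.   10.2] [ 0.3757 -0.0284] [ 0.3456 -0.0117] 151.1
[378.2  28.7 361.1  59. ] [0.3633 0.0169] [ 0.3932 -0.    ] -29.5
[ 32.9 151.4  68.9 133.4] [ 0.489  -0.3717] [ 0.4691 -0.3248] 113.0
[305.5 260.3 213.1 252.5] [ 0.6246 -0.0608] [ 0.6143 -0.1733] -95.2
[ 69.6 133.5 113.5 112.6] [ 0.4693 -0.3241] [ 0.447  -0.2699] 112.4
[384.5 137.1 378.9 179.5] [0.4753 0.0283] [0.5236 0.0241] -5.0
[190.4 233.1 189.6 164.4] [ 0.5892 -0.1987] [ 0.5056 -0.1916] 175.2
[194.3  88.7 385.7 106.6] [ 0.4228 -0.179 ] [0.4423 0.0281] 84.6
[133.7 154.1 112.8 115.1] [ 0.493  -0.2532] [ 0.4497 -0.2711] -157.6
[366.  191.9 361.6 225.6] [0.5383 0.0099] [0.5797 0.0062] -5.1
[325.6 253.3 201.8 242.4] [ 0.6153 -0.0364] [ 0.6011 -0.1859] -95.4
[371.2 155.7 366.4 189.5] [0.4962 0.0143] [0.5354 0.0102] -5.8
turn [ 0.     0.    -0.176] shift [-81.1  16.5 139.8] q7 1.63
```

Emit:
jog_arm(motion=[[0,0,-0.18,-81,17,100,85],[0,0,-0.18,-81,17,140,85],[0,0,-0.18,-81,17,140,85],[0,0,-0.18,-81,17,185,85],[0,0,-0.18,-81,17,226,85],[0,0,-0.18,-81,17,228,85],[0,0,-0.18,-81,17,228,85]])

```text
t: 4.03
eef_pos: [0.5808, -0.0309, 0.0729]
tool_rot: [0.001, -0.088, 0.996, -0.0]
contact_force: [-0.1, 0.2, 0.5]
gripper_width: 0.997
grasp_force: 0.0
```

Emit:
jog_arm(motion=[[0,0,0,0,0,0,10],[0,0,0,0,0,0,10],[0,0,0,0,0,0,10],[0,0,0,0,0,0,10],[0,0,0,0,0,0,10],[0,0,0,0,0,0,10]], grip_force=30)

```text
t: 4.78
eef_pos: [0.5804, -0.0306, 0.0722]
tool_rot: [0.0, -0.089, 0.996, 0.0]
contact_force: [-0.8, 1.5, 6.3]
gripper_width: 0.262
grasp_force: 29.3
```

```bash
python3 - <<'E'
from h import *
o=bot.get_obs();print(o['eef_pos'],o['grasp_force'],o['gripper_width'],o['q'])
go(.51,.13,.17,115,mod=False)
E
```

```text
[ 0.5803942  -0.03059573  0.07221987] 29.26844963862095 0.2621823755926199 [-0.40596044  0.56447527  0.46638778  1.93486742 -0.37146631  0.7262243
  2.0275899 ]
turn [ 0.     0.001 -0.259] shift [ 40.9 170.5 -97.7] q7 2.03
```

```bash
python3 - <<'E'
from h import *
go(.51,.13,.132,70,mod=False)
E
```

```text
turn [0.001 0.001 0.526] shift [ 40.9 170.5 -59.7] q7 2.03
```

Emit:
jog_arm(motion=[[0,0,0,0,0,-40,10],[0,0,0,0,0,-60,10],[0,0,0,0,0,-60,10]])

```text
t: 5.15
eef_pos: [0.5809, -0.0309, 0.1328]
tool_rot: [0.001, -0.088, 0.996, 0.0]
contact_force: [0.5, 0.2, -1.1]
gripper_width: 0.262
grasp_force: 29.6
```

Emit:
jog_arm(motion=[[0,0,0.18,14,57,0,10],[0,0,0.35,28,114,0,10],[0,0,0.525,41,170,0,10],[0,0,0.525,41,170,0,10],[0,0,0.525,41,170,30,10],[0,0,0.525,41,170,60,10],[0,0,0.525,41,170,85,10],[0,0,0.525,41,170,95,10],[0,0,0.525,41,170,99,10],[0,0,0.525,41,170,99,10]])

```text
t: 6.4
eef_pos: [0.5102, 0.1291, 0.0331]
tool_rot: [0.0, 0.173, 0.985, 0.0]
contact_force: [-0.4, 0.5, 0.6]
gripper_width: 0.26
grasp_force: 29.7
```

```bash
python3 - <<'E'
from h import *
o=bot.get_obs();print(o['eef_pos'],o['contact_force'],o['tool_rot'],o['q'])
E
```

```text
[0.51017538 0.1291015  0.03307076] [-0.42208945  0.45650363  0.62416735] [3.34225459e-04 1.73138013e-01 9.84897502e-01 1.64935764e-04] [-0.77598505  0.58018529  0.52711203  2.08284321 -0.50708286  0.60379989
  1.32851328]
```

Emit:
jog_arm(motion=[[0,0,0,0,0,1,10],[0,0,0,0,0,1,10],[0,0,0,0,0,1,10]])

```text
t: 6.78
eef_pos: [0.5102, 0.1295, 0.0322]
tool_rot: [0.001, 0.173, 0.985, 0.0]
contact_force: [0.0, 0.4, 2.7]
gripper_width: 0.26
grasp_force: 29.8
```

Contact is starting, so I release and retreat.

Emit:
jog_arm(motion=[[0,0,0,0,0,0,35],[0,0,0,0,0,0,50],[0,0,0,0,0,0,60],[0,0,0,0,0,0,60],[0,0,0,0,0,-40,60],[0,0,0,0,0,-100,80],[0,0,0,0,0,-160,80],[0,0,0,0,0,-160,80]])

```text
t: 7.78
eef_pos: [0.5126, 0.1299, 0.1959]
tool_rot: [0.003, 0.173, 0.985, 0.003]
contact_force: [0.0, -0.2, -1.2]
gripper_width: 0.931
grasp_force: 0.0
```

```bash
python3 - <<'E'
from h import *
o=bot.get_obs();print(o['eef_pos'])
B=cam('side')
print([(np.round(d['xy']),d['score'],atz(B,d['xy'],.037)) for d in bot.tip_of('stamp_center',B)[:5]], proj(B,[.51,.129,.037]))
c=[int(v) for v in proj(B,[.51,.129,.037])[0]]
cv2.imwrite('pics/st.png',cv2.resize(B['pixels'][c[1]-40:c[1]+110,c[0]-60:c[0]+80,::-1],None,fx=4,fy=4,interpolation=cv2.INTER_CUBIC))
go(.4917,-.3115,.19,23,mod=False)
E
```

```text
[0.51256422 0.12985312 0.19593725]
[(array([386., 237.]), 0.84, array([ 0.68009812, -0.16443317,  0.037     ])), (array([294., 190.]), 0.53, array([0.51690865, 0.12383771, 0.037     ])), (array([253., 227.]), 0.52, array([0.35825092, 0.00325158, 0.037     ]))] [[291.74716805 189.04972769]]
turn [ 0.001 -0.     0.822] shift [-133.3 -420.9    1.4] q7 1.14
```

View pics/st.png

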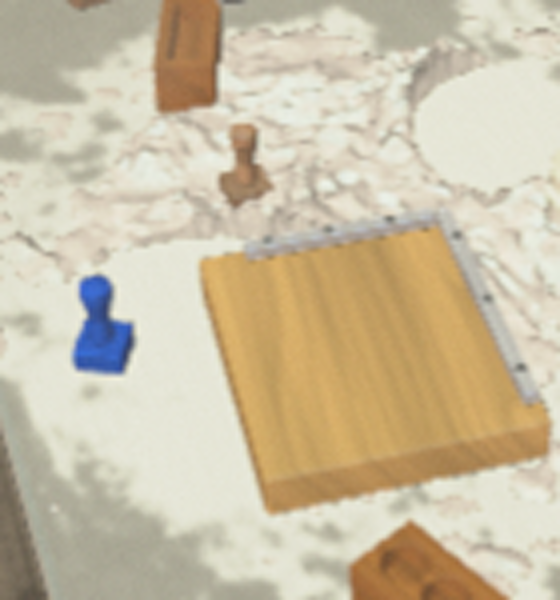

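The stamp stands upright on the table at crop (243,165) and the board is clear. On to the mould.

Emit:
jog_arm(motion=[[0,0,0.1,-17,-53,0,85],[0,0,0.2,-34,-106,0,85],[0,0,0.31,-51,-159,0,85],[0,0,0.41,-67,-212,0,85],[0,0,0.51,-84,-265,0,85],[0,0,0.62,-100,-318,0,85],[0,0,0.72,-117,-371,0,85],[0,0,0.822,-133,-421,0,85],[0,0,0.822,-133,-421,0,85],[0,0,0.822,-133,-421,0,85]])

```text
t: 9.12
eef_pos: [0.4904, -0.311, 0.19]
tool_rot: [-0.002, 0.552, 0.834, -0.0]
contact_force: [1.3, -0.1, 0.8]
gripper_width: 0.996
grasp_force: 0.0
```

```bash
python3 - <<'E'
from h import *
np.set_printoptions(precision=4,suppress=True)
o=bot.get_obs();print(o['eef_pos'],o['q'])
p=cam('wrist');save(p,'w2.png')
for d in bot.tip_of('mould_center',p)[:3]: print(d['xy'],d['score'],atz(p,d['xy'],.024),atz(p,d['xy'],.029))
g=cv2.cvtColor(p['pixels'],cv2.COLOR_RGB2GRAY)
for l in cv2.createLineSegmentDetector().detect(g)[0][:,0]:
    a,b=l[:2],l[2:]
    if np.hypot(*(a-b))>60:
        X,Y=atz(p,a,.048),atz(p,b,.048);print(np.round(l),X[:2],Y[:2],round(yawof(X,Y),1))
E
```

```text
[ 0.4904 -0.311   0.19  ] [-0.2229  0.517   0.9337  1.8693 -0.4884  1.0073  1.3217]
[319.1, 179.6] 0.77 [ 0.4941 -0.314   0.024 ] [ 0.4936 -0.313   0.029 ]
[287. 113. 347. 114.] [ 0.4476 -0.2698] [ 0.491  -0.2519] 22.4
[484. 114. 303.   6.] [ 0.5906 -0.2088] [ 0.4301 -0.1938] 174.7
[315. 354. 381. 347.] [ 0.5555 -0.4671] [ 0.6094 -0.4358] 30.1
[250. 347. 316. 354.] [ 0.4954 -0.4835] [ 0.5557 -0.4668] 15.5
[349. 117. 345. 244.] [ 0.4936 -0.2535] [ 0.5345 -0.3531] -67.7
[287. 243. 286. 116.] [ 0.4885 -0.3714] [ 0.4477 -0.272 ] 112.3
[591. 309. 639. 354.] [ 0.7757 -0.3235] [ 0.8556 -0.3474] -16.6
[213. 275. 299. 319.] [ 0.4395 -0.4257] [ 0.5269 -0.4374] -7.6
[292. 339. 208. 308.] [ 0.5286 -0.4598] [ 0.4457 -0.4599] -179.9
[298. 328. 216. 286.] [ 0.5289 -0.4464] [ 0.4447 -0.435 ] 172.2
[213. 300. 292. 329.] [ 0.447  -0.4499] [ 0.5246 -0.4499] -0.0
[ 65. 275. 122. 297.] [ 0.314  -0.4807] [ 0.3684 -0.4807] 0.0
[565.   0. 509.  89.] [ 0.6065 -0.111 ] [ 0.5995 -0.1843] -95.4
[583.   0. 542.  65.] [ 0.6191 -0.1052] [ 0.6141 -0.1582] -95.4
[309.  -0. 498. 113.] [ 0.4319 -0.1882] [ 0.6003 -0.2041] -5.4
[115.  59.  62. 269.] [ 0.3105 -0.283 ] [ 0.3108 -0.4762] -89.9
[132.   0. 116.  58.] [ 0.3109 -0.2382] [ 0.311  -0.2825] -90.0
[505.  87. 554.   8.] [ 0.5957 -0.1846] [ 0.6018 -0.1192] 84.6
[158. 398. 128. 339.] [ 0.4306 -0.5807] [ 0.3855 -0.5237] 128.4
```

View pics/w2.png

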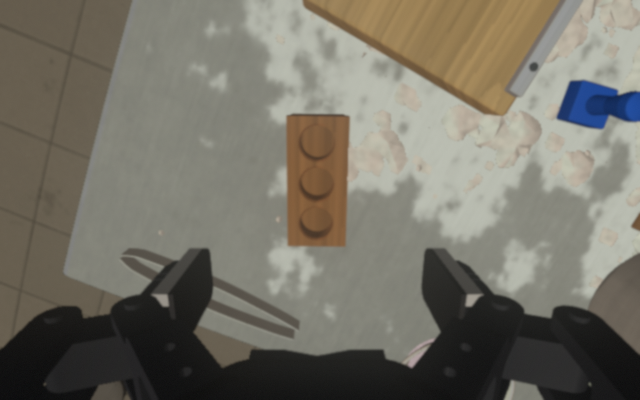

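The three-hollow mould is centred at (317,180), aligned with the tool's x axis and with nothing near the fingers. Its corners give a centre of (0.4905, -0.312) and a top of 49x108 mm, which agrees with the given size. I descend and grip.

Emit:
jog_arm(motion=[[0,0,0,0,0,50,85],[0,0,0,0,0,100,85],[0,0,0,0,0,140,85],[0,0,0,0,0,165,85],[0,0,0,0,0,173,85],[0,0,0,0,0,173,85]])

```text
t: 9.98
eef_pos: [0.4916, -0.3111, 0.0188]
tool_rot: [-0.0, 0.552, 0.834, 0.0]
contact_force: [-1.2, -0.9, 0.8]
gripper_width: 0.996
grasp_force: 0.0
```

Emit:
jog_arm(motion=[[0,0,0,0,0,0,40],[0,0,0,0,0,0,40],[0,0,0,0,0,0,40],[0,0,0,0,0,0,40],[0,0,0,0,0,0,40],[0,0,0,0,0,0,40]], grip_force=50)

```text
t: 10.72
eef_pos: [0.4919, -0.3122, 0.0198]
tool_rot: [0.001, 0.552, 0.834, 0.0]
contact_force: [-0.7, 1.7, 7.2]
gripper_width: 0.574
grasp_force: 53.0
```

Emit:
jog_arm(motion=[[0,0,0,0,0,-30,40],[0,0,0,0,0,-80,40],[0,0,0,0,0,-95,40],[0,0,0,0,0,-95,40]])

```text
t: 11.22
eef_pos: [0.4917, -0.3117, 0.1142]
tool_rot: [0.001, 0.552, 0.834, 0.0]
contact_force: [-1.3, 0.3, -2.0]
gripper_width: 0.574
grasp_force: 52.9
```

```bash
python3 - <<'E'
from h import *
o=bot.get_obs();print(o['eef_pos'],o['q'],o['contact_force'])
u=np.array([.9959,-.0906]);v=np.array([.0906,.9959])
g=np.array([.5887,-.0499]); s=g-.025*u-.025*v; print(s)
go(*s,.112,-5.2,mod=False)
E
```

```text
[ 0.49168048 -0.31167175  0.11415541] [-0.15122289  0.60957231  0.84196299  1.92558343 -0.59273921  0.8723215
  1.40112881] [-1.29096976  0.32630227 -2.04180224]
[ 0.5615375 -0.0725325]
turn [0.002 0.    0.492] shift [192.8 157.7   2.3] q7 1.4
```

Emit:
jog_arm(motion=[[0,0,0.1,38,31,0,40],[0,0,0.2,77,63,0,40],[0,0,0.3,115,94,0,40],[0,0,0.4,154,126,0,40],[0,0,0.49,193,158,0,40],[0,0,0.49,193,158,0,40],[0,0,0.49,193,158,0,40]])

```text
t: 12.1
eef_pos: [0.5602, -0.0726, 0.1123]
tool_rot: [-0.001, 0.738, 0.675, -0.001]
contact_force: [-0.3, -0.3, -1.2]
gripper_width: 0.581
grasp_force: 52.7
```

```bash
python3 - <<'E'
from h import *
np.set_printoptions(precision=4,suppress=True)
o=bot.get_obs();print(o['eef_pos'],o['q'],o['contact_force'],o['torque'],o['gripper_width'])
p=cam('wrist');save(p,'w3.png')
g=cv2.cvtColor(p['pixels'],cv2.COLOR_RGB2GRAY)
for l in cv2.createLineSegmentDetector().detect(g)[0][:,0]:
    a,b=l[:2],l[2:]
    if np.hypot(*(a-b))>45 and max(l[1],l[3])<300:
        X,Y=atz(p,a,.051),atz(p,b,.051);print(np.round(l),X[:2],Y[:2],round(yawof(X,Y),1))
go(.5615,-.0725,.062,-5.2,mod=False)
E
```

```text
[ 0.5602 -0.0726  0.1123] [-0.6942  0.669   1.0027  1.9694 -0.7193  0.9136  0.5981] [-0.2645 -0.3269 -1.2307] [-0.0626  0.0411 -0.0395] 0.581186619006472
[108.  48. 424.  49.] [0.4555 0.0302] [0.6265 0.0139] -5.4
[262. 125. 373. 126.] [ 0.5342 -0.0193] [ 0.5968 -0.0251] -5.3
[404.  52. 106.  52.] [0.6156 0.0127] [0.4536 0.028 ] 174.6
[433.  98. 445. 153.] [ 0.631  -0.0125] [ 0.6377 -0.044 ] -78.0
[134. 286. 101.  52.] [ 0.4377 -0.1132] [0.4511 0.0285] 84.6
[422. 144. 416. 214.] [ 0.6241 -0.0378] [ 0.6204 -0.0799] -95.0
[391. 137. 244. 136.] [ 0.6065 -0.0321] [ 0.5235 -0.0244] 174.6
[395. 137. 389. 236.] [ 0.6089 -0.0322] [ 0.6034 -0.0923] -95.2
[407.  64. 395. 237.] [0.6169 0.0065] [ 0.6073 -0.0934] -95.5
[152.  72. 402.  73.] [0.4772 0.015 ] [0.6139 0.0021] -5.4
[395. 191. 402.  76.] [ 0.6081 -0.064 ] [0.6139 0.0008] 84.8
[244. 234. 240. 137.] [ 0.5151 -0.0838] [ 0.5208 -0.0246] 84.5
[236.  78. 239. 133.] [0.5233 0.0075] [ 0.5206 -0.0224] -95.1
turn [-0.002  0.001  0.001] shift [ 1.2  1.3 50.8] q7 0.6
```

View pics/w3.png

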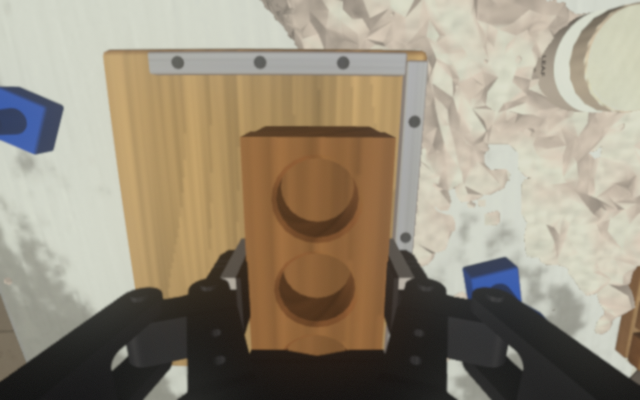

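The mould is held parallel to the fences (all edges -5.3° to -5.4°), with about 22 mm to the far fence and 24 mm to the left fence. I lower it onto the board.

Emit:
jog_arm(motion=[[0,0,0,0,0,25,40],[0,0,0,0,0,42,40],[0,0,0,0,0,49,40],[0,0,0,0,0,51,40],[0,0,0,0,0,51,40]])

```text
t: 12.78
eef_pos: [0.5616, -0.0728, 0.063]
tool_rot: [0.0, 0.738, 0.675, 0.0]
contact_force: [0.4, -0.8, -1.9]
gripper_width: 0.577
grasp_force: 52.7
```

Emit:
jog_arm(motion=[[0,0,0,0,0,1,40],[0,0,0,0,0,2,40],[0,0,0,0,0,2,40]])

```text
t: 13.15
eef_pos: [0.5614, -0.0724, 0.0608]
tool_rot: [0.0, 0.738, 0.675, 0.0]
contact_force: [-0.6, -0.2, -1.2]
gripper_width: 0.576
grasp_force: 52.7
```

Emit:
jog_arm(motion=[[0,0,0,0,0,1,40],[0,0,0,0,0,2,40],[0,0,0,0,0,2,40]])

```text
t: 13.52
eef_pos: [0.5617, -0.0725, 0.0598]
tool_rot: [-0.0, 0.738, 0.675, 0.001]
contact_force: [-3.8, 1.6, 10.9]
gripper_width: 0.573
grasp_force: 54.2
```

Emit:
jog_arm(motion=[[0,0,0,7,6,-0.5,40],[0,0,0,14,12,-0.5,40],[0,0,0,19,17,-0.5,40],[0,0,0,19,17,-0.5,40]])

```text
t: 14.02
eef_pos: [0.5818, -0.0546, 0.0599]
tool_rot: [0.001, 0.738, 0.675, 0.001]
contact_force: [-0.3, -0.1, 4.8]
gripper_width: 0.576
grasp_force: 53.6
```

Emit:
jog_arm(motion=[[0,0,0,0,2,0,40],[0,0,0,0,4,0,40],[0,0,0,0,5,0,40],[0,0,0,0,5,0,40]])

```text
t: 14.52
eef_pos: [0.5854, -0.0552, 0.0599]
tool_rot: [-0.0, 0.738, 0.675, 0.0]
contact_force: [-4.5, 1.2, 9.8]
gripper_width: 0.575
grasp_force: 54.1
```

Emit:
jog_arm(motion=[[0,0,0,1,1,-0.2,40],[0,0,0,2,1,-0.2,40],[0,0,0,4,1,-0.2,40],[0,0,0,5,1,-0.2,40],[0,0,0,5,1,-0.2,40]])

```text
t: 15.15
eef_pos: [0.5857, -0.0523, 0.0599]
tool_rot: [0.0, 0.738, 0.675, -0.001]
contact_force: [-6.2, -3.5, 9.2]
gripper_width: 0.577
grasp_force: 53.9
```

```bash
python3 - <<'E'
from h import *
np.set_printoptions(precision=4,suppress=True)
o=bot.get_obs();print(o['eef_pos'],o['contact_force'],o['torque'],o['q'])
p=cam('wrist');save(p,'w4.png')
cv2.imwrite('pics/w4c.png',cv2.resize(p['pixels'][20:260,180:460,::-1],None,fx=2.5,fy=2.5,interpolation=cv2.INTER_CUBIC))
E
```

```text
[ 0.5857 -0.0523  0.0599] [-6.1704 -3.5281  9.1519] [-0.8193  1.0643  0.047 ] [-0.6562  0.7618  0.9129  1.9401 -0.8047  0.8566  0.6046]
```

View pics/w4c.png

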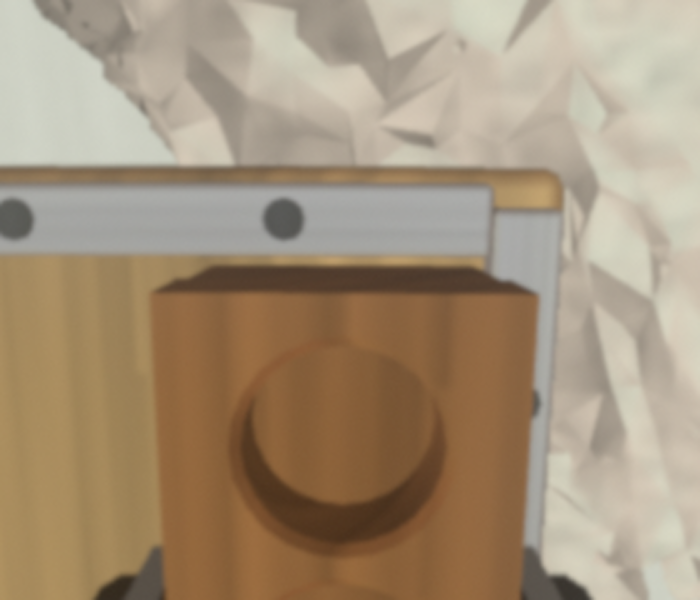

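The end still shows about a 2 mm strip of board before the left fence (crop rows 256-268), and on the far side the mould overlaps the fence line. I push further left while easing the down force.

Emit:
jog_arm(motion=[[0,0,0,1,0,-0.3,40],[0,0,0,2,0,-0.3,40],[0,0,0,3,0,-0.3,40],[0,0,0,3,0,-0.3,40]])

```text
t: 15.7
eef_pos: [0.5859, -0.0501, 0.0599]
tool_rot: [0.001, 0.738, 0.674, -0.002]
contact_force: [-3.9, -5.6, 5.2]
gripper_width: 0.574
grasp_force: 53.5
```

Emit:
jog_arm(motion=[[0,0,0,1,1,0,40],[0,0,0,2,2,0,40],[0,0,0,2,2,0,40],[0,0,0,2,2,0,40]])

```text
t: 16.2
eef_pos: [0.586, -0.0501, 0.06]
tool_rot: [0.0, 0.739, 0.674, -0.003]
contact_force: [-11.0, -10.1, 10.2]
gripper_width: 0.576
grasp_force: 54.1
```

Both directions now block: 2 mm more command gave no motion, and the forces rose to about 11 N and 10 N. I check from near.

```bash
python3 - <<'E'
from h import *
np.set_printoptions(precision=4,suppress=True)
p=cam('wrist')
o=bot.get_obs();print(o['eef_pos'],rot(o).as_matrix(),o['contact_force'],o['torque'],o['t'])
a=cv2.resize(p['pixels'][60:260,220:460,::-1],None,fx=2.2,fy=2.2,interpolation=cv2.INTER_CUBIC)
B=cam('side'); b=cv2.resize(B['pixels'][160:250,250:400,::-1],(264*2-264,158*1),interpolation=cv2.INTER_CUBIC)
b=cv2.resize(B['pixels'][150:310,240:410,::-1],None,fx=440/160*1.0,fy=440/160,interpolation=cv2.INTER_CUBIC)
c=np.hstack([a,b[:a.shape[0]]])
cv2.imwrite('pics/fin.png',cv2.resize(c,(798,int(c.shape[0]*798/c.shape[1]))))
E
```

```text
[ 0.586  -0.0501  0.06  ] [[ 0.0915  0.9958 -0.0043]
 [ 0.9958 -0.0915 -0.0047]
 [-0.005  -0.0038 -1.    ]] [-10.0407  -9.5371  11.4786] [-1.7794  2.0663  0.4045] 16.25
```

View pics/fin.png

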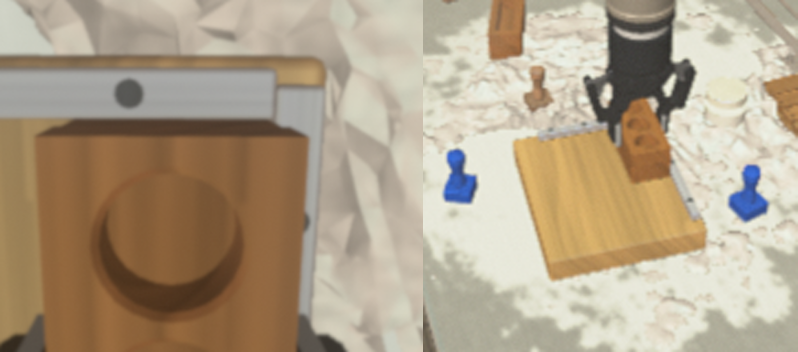

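In the near view no board shows between the mould's end and the left fence, and its far side lies over the far fence. The stamp stands upright on the table, and the slot mould and the blue stamps have not moved. I hold briefly and hand in.

Emit:
jog_arm(motion=[[0,0,0,0.5,0.5,0,40],[0,0,0,0.5,0.5,0,40],[0,0,0,0.5,0.5,0,40],[0,0,0,0.5,0.5,0,40]])

```text
t: 16.8
eef_pos: [0.586, -0.0501, 0.06]
tool_rot: [0.0, 0.739, 0.674, -0.004]
contact_force: [-12.0, -10.3, 11.2]
gripper_width: 0.577
grasp_force: 54.3
```

```bash
python3 -c "
from h import *
o=bot.get_obs();print(o['eef_pos'],o['contact_force'],o['tool_rot'])
print(bot.hand_in())"
```

```text
[ 0.58600744 -0.05008044  0.05999371] [-12.01443208 -10.290134    11.17704243] [ 1.23767591e-04  7.38807756e-01  6.73906875e-01 -3.55082560e-03]
the job is handed in; nothing more can be done
None
```

I handed the job in at about 17 s: the wooden stamp stands upright on the table left of the board, and the gripper is holding the three-hollow mould flat, pressed into the corner with about 12 N on the far fence and 10 N on the left one; no verdict came back.

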